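Set the centrifuge's digit wheels to 4-7-2 and start it

ROBOT

A 6-joint arm with a two-finger parallel gripper is mounted at the origin on the work surface. World frame = base frame: x ahead of the robot, y to its left, z up, the work surface at z = 0. Lengths are in m, angles in rad, forces in N, time in s.
With the tool pointing down it reaches from about 0.35 to 0.975 m from the base axis. Payload 4.9 kg.
Tool frame: the origin (TCP) lies at the centre of the arm's flange, where the gripper is bolted on; the fingertips stand 173 mm ahead of it and the grasp point (between the pads) lies 155 mm ahead of it (ctrl.finger_overhang is the distance from the TCP to the fingertips, in m); z points along the fingers, y is the direction in which the jaws open and shut (so a half turn about z gives the same grasp; the last joint's range is limited). The gripper opens to 85 mm and grips with 20 to 120 N. Pads are 22 mm wide; open, the fingers measure 114 mm over their backs; the gripper's body (76 mm by 85 mm) begins 54 mm behind the grasp point. The pads swing forward as they close: fully open they stand 13 mm farther back than shut.
Start: joints at [1.154, 0.053, 1.613, -0, 1.476, -0.119], TCP at [0.183, 0.597, 0.405] pointing down, gripper open.
Joint ranges: [-3.01, 3.01], [-1.01, 2.22], [0.06, 2.58], [-1.02, 4.17], [0.09, 2.62], [-3.14, 3.14]. Speed limits (rad/s): [2.57, 2.57, 3.14, 3.14, 3.14, 3.14].

INTERFACE

Orientations are given as a rotation vector (axis times angle).
In Python, from station import ctrl, eyes, spotter gives the robot as it stands.
- The arm moves only by the shell command python3 -m crank 'ROWS' [FORCE]. ROWS is JSON, a list of rows, each a list of 7 numbers: the turn, a rotation vector about the tool's x, y, z in rad, then the shift along the tool's x, y, z in mm, then the closure, from -1 (fully open) to 1 (shut). A call has 1 to 8 rows; each row shifts and turns the pose as measured when the row begins, along the tool's axes as they then stand; what a row does not reach is not made up. A row lasts 1/12 s, in which the tool goes at most 41.7 mm and 7.16 degrees, less where a joint would pass 70% of its speed; a pose out of reach is approached as far as the arm can. A call is refused whole if a number of a shift passes 41.7 or a number of a turn 0.125, either way. A call with a gripper value outside its range is refused whole. The fingers move at their own pace and stop on an object; FORCE is the grip in N (left out, the last holds). Time passes only in rows, so rows that do not move let the fingers close. It gives the time, the measured TCP pose, the force and the opening at its end, in the units of the state.
- ctrl.get_obs(): the state, without advancing time (a new reading comes with each control period).
- eyes.get_image(name): name is "scene" or "top" or "wrist"; returns a dict with "image" (400x640x3 uint8, red, green, blue), "vertical_fov" (degrees; the focal length in pixels is half the picture's height over the tangent of half this angle, whatever the lens; pixels are square), "cx", "cy" (the principal point, pixels), "rvec" (rotation vector, rad) and "tvec" (3), from world to camera coordinates, as OpenCV has them; the wrist camera has in their place "mount" (4x4, takes a point from camera to tool coordinates, whose origin is the TCP and whose axes are the flange's). Camera axes: x right, y down, z forward; pixel columns grow to the right and rows downward; lengths in m; the calibration is good to about 2 mm. A picture is of the moment at which its call begins: read the wrist's pose just before it. There is no depth.
- ctrl.finish_job(): hands the job in, once; it reports no verdict.
Trained networks look in a picture, given as the dict that the camera call returned (one of the last four; its "shot" number tells which), for a name from the list of things; names that differ only in an ending like _2 or _b are one class to them, and where a whole thing is asked for, a point or a joint stands for the part that bears it (a point fixed in the world has none). Each returns a list of dicts, best first, with "confidence" (0 to 1); they miss things now and then, are a little off and sometimes report something else, mostly with a low value. They report only what shows in the picture. A call takes as long as a camera call.
- spotter.look_for(query, picture): "centre" ([x, y, z] in m, in world coordinates, good to about 4 mm: the middle of the surface that is visible of it).
- spotter.outline_of(query, picture): "region" (400x640 bool, what is visible of it).
- spotter.mark_of(query, picture): "centre" ([x, y, z] in m, in world coordinates, good to about 4 mm: a listed point, or the origin of a listed thing).
The state is a dict: "t": time; "q": joint angles; "dq": joint speeds; "effort": joint torques, N m; "tool_pos": TCP position; "tool_rot": TCP orientation; "contact_force": force on the tool from outside, world axes, zero at the start; "wrist_torque": the same for the moment, N m; "opening": finger opening in m.
Only numpy, scipy, OpenCV 4.12 (cv2) and the standard library are available. Lean on these libraries where they do the work, as an engineer would, in place of code of your own. Each camera call takes 0.05 s, during which the arm holds its last target.

TASK

Roll the three digit wheels on the centrifuge's console so that they read 4, 7, 2 from left to right (seen from its front edge), each digit squarely at the top between its red marks, then push the green start key well down (more than half its travel) and let it spring back. Work gently: never press on the console with more than 15 N, do not press the key before the code is right, and leave everything else on the table and on the console where it stands.

Things in the scene. Friction and masses are not known exactly. Their poses are not given: they have to be found in the camera images.
- console: white centrifuge console with grey level top, fixed to the table, 170 (x) x 260 (y) x 70 mm high; origin: centre of underside; z up, front edge at -x, y to the left seen from the front. Three digit wheels in a row along y at x = 0, y = +85, +30, -25 mm; green start key at x = 0, y = -90 mm. Pressing over 15 N on any part damages it. A small loose stopper stands on the top, 62 mm behind the row
- wheel_left (a joint): left digit wheel. Value in rad = digit at its top x 0.6283 (0 to 9; end stops 0.25 rad beyond each, no wrap-around). Pushing the top of the wheel away from the console's front edge (console +x) raises the value. Smooth rim, no clicks, stays where left. Each digit is a numeral on its own coloured facet, 17.6 mm along the rim
- wheel_middle (a joint): middle digit wheel. Value in rad = digit at its top x 0.6283 (0 to 9; end stops 0.25 rad beyond each, no wrap-around). Pushing the top of the wheel away from the console's front edge (console +x) raises the value. Smooth rim, no clicks, stays where left. Facet colours from 0 to 9: black, brown, red, orange, yellow, green, blue, violet, grey, white
- wheel_right (a joint): right digit wheel. Value in rad = digit at its top x 0.6283 (0 to 9; end stops 0.25 rad beyond each, no wrap-around). Pushing the top of the wheel away from the console's front edge (console +x) raises the value. Smooth rim, no clicks, stays where left. Numerals are upright as seen from the front edge
- slot_left (a point): centre of the left wheel's slot, on the console's top (70 mm over the table). Wheels are 56 mm across, 16 mm wide, axle along console y. A wheel's crown is straight above this point, 10 to 22 mm higher: each wheel sits at its own height, which is not measured and must be felt. The digit at the crown counts, between two red index bars beside the slot
- slot_middle (a point): centre of the middle wheel's slot, on the console's top. Each wheel gives straight down on a spring: from about 2 N, then 2.5 N per mm, 4 mm travel, solid after that. Turning needs about 2 N along the rim, so a shut fingertip that presses down with about 4 to 8 N and slides along console x rolls it by friction; pressed less, it slips
- slot_right (a point): centre of the right wheel's slot, on the console's top. Like the others
- start_key (a joint): green round start key, 30 mm across, pressed straight down: 0 released, 0.010 m fully down at 8 N (solid beyond), starts the machine when 0.005 m down, at about 4 N; springs back
- start_key_top (a point): centre of the start key's top face (moves down with it)
- tube_rack: blue rack with yellow-capped tubes, 60 x 130 x 79 mm, left of the console; a bystander to leave where it is; origin at the centre of its underside
- reagent_bottle: amber bottle with red cap, 60 mm across, 130 mm tall, right of the console; a bystander to leave where it is; origin at the centre of its underside
- stopper: yellow stopper, 22 mm across, 18 mm tall, standing on the console's top; a bystander to leave where it is; origin at the centre of its underside
- beaker: glass beaker, 70 mm across, 85 mm tall, behind the console; a bystander to leave where it is; origin at the centre of its underside
- tube_sleeve: yellow centrifuge sleeve, 40 mm across, 100 mm tall, behind the console; a bystander to leave where it is; origin at the centre of its underside
- note_block: yellow note block, 75 x 100 x 14 mm, in front to the right; a bystander to leave where it is; origin at the centre of its underside
- spatula: lab spatula, 170 mm long, lying in front to the left; a bystander to leave where it is; origin at the centre of its underside

How it is judged:
By the outcome, as a careful person would: the job done as asked, in the order asked, and still so for the second after the job is handed in, with the robot touching nothing.
It also fails if it takes over 58 s, if anything falls off the work surface, if the arm or the gripper's body presses on something with over 40 N, if the wrist force passes 120 N, or if a joint passes its speed limit or range.

## Working session

There is one attempt and no reset: what is moved stays moved. The work goes in short steps, Python scripts to look and compute and a shell command to move; the robot and the scene stay as the last step left them, time stands still between calls to the robot, and variables do not carry over. Pictures are saved under pics/ and viewed, and the job is handed in when it is done.

```bash
ls; mkdir -p pics
python3 - <<'E'
from station import ctrl, eyes, spotter
import cv2
o=ctrl.get_obs(); print({k:(v if not hasattr(v,'round') or isinstance(v,float) else v.round(4)) for k,v in o.items()}); print(ctrl.finger_overhang)
for n in ("scene","top","wrist"):
    p=eyes.get_image(n); cv2.imwrite(f"pics/a_{n}.png",p["image"][:,:,::-1])
    print(n,{k:v for k,v in p.items() if k!="image"})
    if n!="wrist":
        for q in ["console","slot_left","slot_middle","slot_right","start_key_top","stopper"]:
            r=spotter.mark_of(q,p); print(q,[(x["centre"],x["confidence"]) for x in r[:2]])
E
```

```text
pics
{'t': 0.0, 'q': array([ 1.154 ,  0.0534,  1.6143,  0.    ,  1.476 , -0.119 ]), 'dq': array([-0.0015, -0.001 , -0.    ,  0.0011, -0.0011,  0.0002]), 'effort': array([ 3.00000e-04, -3.93679e+01, -3.70173e+01, -2.00000e-04,
        7.10000e-03,  0.00000e+00]), 'tool_pos': array([0.1832, 0.5973, 0.4035]), 'tool_rot': array([-4.6590e-01, -3.1063e+00,  3.1000e-03]), 'contact_force': array([ 0.3141,  0.5632, -0.3307]), 'wrist_torque': array([-0.0056, -0.0137,  0.0143]), 'opening': 0.08513971797120283}
0.1734
scene {'vertical_fov': 51.40184372121028, 'cx': 327.04174093889304, 'cy': 193.16275929349777, 'rvec': array([ 2.37421472,  1.09712683, -0.31521083]), 'tvec': array([-0.38774589, -0.31641682,  1.10004425]), 'shot': 1}
console [([0.5216, -0.0479, -0.0004], 0.97)]
slot_left [([0.5035, 0.0395, 0.074], 0.91), ([0.5055, 0.1577, 0.0028], 0.42)]
slot_middle [([0.5107, -0.0184, 0.0673], 0.72)]
slot_right [([0.526, -0.072, 0.0649], 0.82)]
start_key_top [([0.5404, -0.1382, 0.0958], 0.8), ([0.3839, 0.127, -0.0007], 0.58)]
stopper [([0.5788, -0.031, 0.0693], 0.59)]
top {'vertical_fov': 51.05349
[... 249 characters left out ...]
.0634, 0.0022], 0.37)]
slot_middle [([0.5172, -0.0193, 0.0695], 0.6), ([0.5796, -0.0315, 0.0696], 0.22)]
slot_right [([0.5269, -0.0761, 0.0706], 0.61)]
start_key_top [([0.5429, -0.1372, 0.0958], 0.53)]
stopper [([0.5835, -0.0318, 0.0675], 0.4)]
wrist {'vertical_fov': 61.14772547239323, 'cx': 318.69657073639587, 'cy': 194.22534190659172, 'mount': array([[ 4.57440534e-04, -9.65815964e-01, -2.59228305e-01,
         6.54199583e-02],
       [ 9.99999766e-01,  5.73655170e-04, -3.72663370e-04,
         1.09469424e-03],
       [ 5.08631890e-04, -2.59228074e-01,  9.65816001e-01,
         3.13153224e-02],
       [ 0.00000000e+00,  0.00000000e+00,  0.00000000e+00,
         1.00000000e+00]]), 'shot': 3}
```

View pics/a_scene.png

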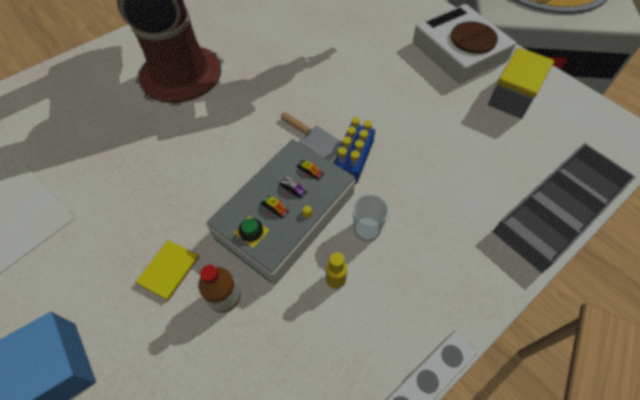

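View pics/a_top.png

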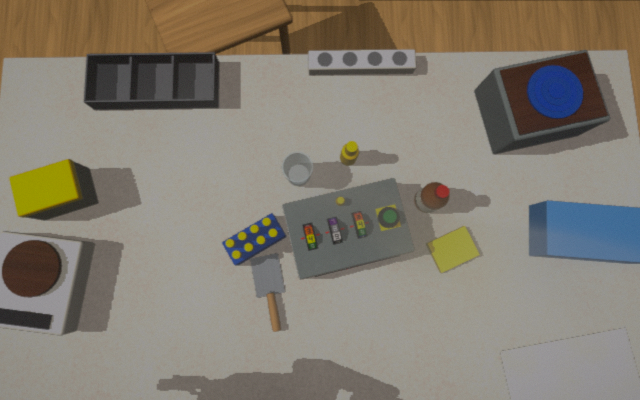

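```bash
cat > h.py <<'E'
from station import ctrl, eyes, spotter
import numpy as np, cv2
from scipy.spatial.transform import Rotation as R
C=np.array([0.5205,-0.049]); YAW=0.211
try:
    import json; d=json.load(open('con.json')); C=np.array(d['C']); YAW=d['yaw']
except Exception: pass
def cw(x,y,z=0):
    c,s=np.cos(YAW),np.sin(YAW); return np.array([C[0]+c*x-s*y, C[1]+s*x+c*y, z])
def wc(p):
    c,s=np.cos(YAW),np.sin(YAW); d=np.array(p[:2])-C; return np.array([c*d[0]+s*d[1],-s*d[0]+c*d[1],p[2]])
def Rt():  # tool x = -console x, z down
    c,s=np.cos(YAW),np.sin(YAW); x=np.array([-c,-s,0]); z=np.array([0,0,-1.]); return R.from_matrix(np.c_[x,np.cross(z,x),z])
def to(p,Rg=None):
    o=ctrl.get_obs(); r=R.from_rotvec(o['tool_rot']); Rg=Rg or Rt()
    print('t',round(o['t'],2),'shift mm',(r.inv().apply(p-o['tool_pos'])*1000).round(1),'turn',(r.inv()*Rg).as_rotvec().round(4),'F',o['contact_force'].round(2),'op',round(o['opening'],4))
    tip=o['tool_pos']+r.apply([0,0,ctrl.finger_overhang]); print('tip console mm',(wc(tip)*1000).round(1),'tool pos',o['tool_pos'].round(4))
def campose(p,o):
    r=R.from_rotvec(o['tool_rot']).as_matrix(); T=np.eye(4);T[:3,:3]=r;T[:3,3]=o['tool_pos']; return T@p['mount']
def K(p): 
    f=200/np.tan(np.radians(p['vertical_fov']/2)); return np.array([[f,0,p['cx']],[0,f,p['cy']],[0,0,1]])
def proj(P,p,T):
    M=np.linalg.inv(T); return cv2.projectPoints(np.atleast_2d(np.asarray(P,float)),cv2.Rodrigues(M[:3,:3])[0],M[:3,3],K(p),None)[0].reshape(-1,2)
E
python3 -c "
from h import *
to(cw(-0.05,0,0.37))"
```

```text
t 0.75 shift mm [-468.3 -543.5   34.7] turn [ 0.      0.     -0.5088] F [0.1  0.15 0.55] op 0.0853
tip console mm [-194.3  702.8  231.3] tool pos [0.1834 0.5975 0.4047]
```

```bash
python3 -m crank '[[0,0,0,-26,-31,2,1],[0,0,0,-26,-31,2,1],[0,0,0,-26,-31,2,1],[0,0,0,-26,-31,2,1],[0,0,0,-26,-31,2,1],[0,0,0,-26,-31,2,1],[0,0,0,-26,-31,2,1],[0,0,0,-26,-31,2,1]]' 20; python3 -c "
from h import *
to(cw(-0.05,0,0.37))"
```

```text
t: 1.42
tool_pos: [0.3107, 0.2955, 0.3868]
tool_rot: [0.444, 3.109, 0.004]
contact_force: [0.6, -0.1, -0.3]
opening: -0.0003
t 1.42 shift mm [-253.7 -295.9   16.2] turn [ 0.0023  0.0013 -0.4944] F [ 0.62 -0.12 -0.34] op -0.0003
tip console mm [-132.6  381.2  213.4] tool pos [0.3107 0.2955 0.3868]
```

```bash
python3 -m crank '[[0,0,-0.12,-26,-31,2,1],[0,0,-0.12,-24,-34,2,1],[0,0,-0.12,-20,-36,2,1],[0,0,-0.12,-14,-38,2,1],[0,0,0,-10,-38,2,1],[0,0,0,-10,-38,2,1]]'; python3 -c "
from h import *
to(cw(-0.05,0,0.37))"
```

```text
t: 1.92
tool_pos: [0.3939, 0.0952, 0.3776]
tool_rot: [-0.198, 3.127, 0.006]
contact_force: [0.1, 0.9, -0.0]
opening: -0.0001
t 1.92 shift mm [ -57.4 -163.2    7.6] turn [ 0.0027  0.009  -0.0844] F [ 0.1   0.89 -0.04] op -0.0001
tip console mm [-92.  167.9 204.2] tool pos [0.3939 0.0952 0.3776]
```

```bash
python3 -m crank '[[0,0,-0.084,-11,-40,2,1],[0,0,0,-11,-38,2,1],[0,0,0,-13,-39,2,1],[0,0,0,-13,-39,2,1],[0,0,0,0,0,0,1],[0,0,0,0,0,0,1]]'
python3 - <<'E'
from h import *
to(cw(-0.05,0,0.37))
o=ctrl.get_obs()
p=eyes.get_image("wrist"); T=campose(p,o)
cv2.imwrite("pics/b_w.png",p["image"][:,:,::-1])
for q in ["console","slot_left","slot_middle","slot_right","start_key_top","stopper"]:
    r=spotter.mark_of(q,p); print(q,[(x["centre"],wc(np.array(x["centre"])).round(4),x["confidence"]) for x in r[:2]])
P=[cw(0,.085,.07),cw(0,.03,.07),cw(0,-.025,.07),cw(0,-.09,.0958),cw(-.085,.13,.07),cw(-.085,-.13,.07),cw(.085,.13,.07),cw(.085,-.13,.07)]
print(proj(P,p,T).round(1))
E
```

```text
t: 2.42
tool_pos: [0.4716, -0.0598, 0.3712]
tool_rot: [-0.319, 3.111, 0.001]
contact_force: [-0.0, -0.1, 0.3]
opening: -0.0002
t 2.42 shift mm [-0.   0.3  1.2] turn [-0.001   0.0145 -0.0069] F [-0.02 -0.09  0.3 ] op -0.0002
tip console mm [-47.5  -0.5 197.8] tool pos [ 0.4716 -0.0598  0.3712]
console [([0.522, -0.048, -0.0023], array([ 0.0017,  0.0007, -0.0023]), 0.84)]
slot_left [([0.5023, 0.0324, 0.0735], array([-0.0007,  0.0834,  0.0735]), 0.86)]
slot_middle [([0.5192, -0.0176, 0.0648], array([0.0053, 0.031 , 0.0648]), 0.79), ([0.4715, -0.293, -0.0039], array([-0.099 , -0.2283, -0.0039]), 0.5)]
slot_right [([0.529, -0.073, 0.0725], array([ 0.0033, -0.0252,  0.0725]), 0.58), ([0.3799, 0.1228, 0.0025], array([-0.1015,  0.1974,  0.0025]), 0.42)]
start_key_top [([0.5381, -0.1384, 0.0961], array([-0.0015, -0.0911,  0.0961]), 0.84)]
stopper []
[[418.1 236.6]
 [353.8 236.9]
 [289.6 237.3]
 [204.  250.7]
 [483.4 136. ]
 [153.4 138.1]
 [460.1 321.7]
 [179.  323. ]]
```

View pics/b_w.png

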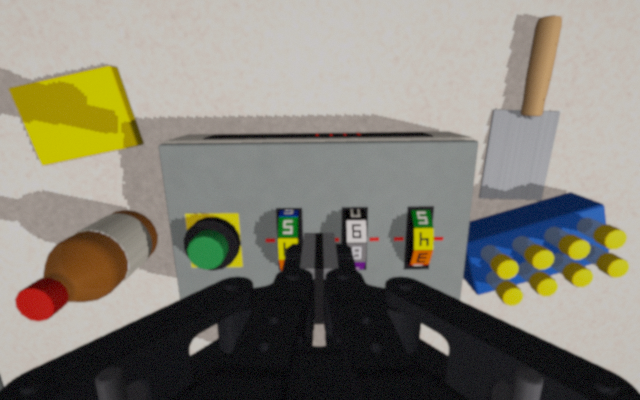

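Run:
```python
from h import *
im=cv2.imread("pics/b_w.png")[195:285,180:450]
im=cv2.resize(cv2.rotate(im,cv2.ROTATE_180),None,fx=2.9,fy=2.9,interpolation=cv2.INTER_CUBIC); cv2.imwrite("pics/b_z.png",im)
full=cv2.imread("pics/b_w.png").astype(int)
b,g,r=full[...,0],full[...,1],full[...,2]
m=((r-np.maximum(g,b))>50)&(np.arange(400)[:,None]>228)&(np.arange(400)[:,None]<250)
n,l,s,c=cv2.connectedComponentsWithStats(m.astype(np.uint8))
for i in range(1,n):
    if s[i,4]>3: print(s[i],c[i].round(1))
```

```text
[369 237  10   5  37] [373.7 238.7]
[394 237  10   4  38] [398.3 238.5]
[434 237  10   4  35] [438.1 238.4]
[265 238  10   5  42] [269.9 240. ]
[335 238   4   4  16] [336.5 239.5]
```

View pics/b_z.png

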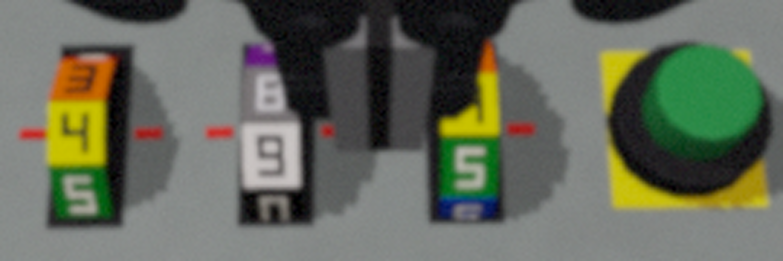

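Run:
```python
from h import *
import h, json
from scipy.optimize import least_squares
o=ctrl.get_obs(); p=eyes.get_image("wrist"); T=campose(p,o)
obs=np.array([[373.7,238.7],[398.3,238.5],[438.1,238.4],[269.9,240.]])
def f(v):
    h.C=v[:2];h.YAW=v[2];b=v[3]
    return (proj([cw(0,.03+b,.07),cw(0,.085-b,.07),cw(0,.085+b,.07),cw(0,-.025-b,.07)],p,T)-obs).ravel()
s=least_squares(f,[.5205,-.049,.211,.017],x_scale=.01); print(s.x,s.fun.round(2))
json.dump(dict(C=list(s.x[:2]),yaw=s.x[2]),open('con.json','w'))
h.C=s.x[:2];h.YAW=s.x[2]
to(cw(0.009,.03,.110+.1734))
print('cam console',wc(T[:3,3]))
```

```text
[ 0.52230959 -0.04549606  0.22182277  0.0170782 ] [ 0.11  0.15 -0.18  0.11 -0.11 -0.19  0.18 -0.1 ]
t 2.82 shift mm [-59.9  31.   89. ] turn [-0.0019  0.0158 -0.0127] F [-0.02  0.65  1.24] op 0.0002
tip console mm [-50.   -0.4 198.2] tool pos [ 0.4709 -0.0571  0.3715]
cam console [-0.1170999   0.0018497   0.33919045]
```

```bash
python3 -m crank '[[0,0.016,-0.013,-20,11,10,1],[0,0,0,-20,10,30,1],[0,0,0,-18,9,32,1],[0,0,0,-3,1,14,1],[0,0,0,0,0,0,1]]'; python3 -c "
from h import *
to(cw(0.009,.03,.095+.1734))"
```

```text
t: 3.23
tool_pos: [0.5264, -0.0092, 0.2879]
tool_rot: [-0.354, 3.111, -0.01]
contact_force: [0.3, -0.1, 0.5]
opening: 0.0
t 3.23 shift mm [ 3.1 -4.3 19.5] turn [-0.0074  0.0095  0.0051] F [ 0.25 -0.13  0.48] op 0.0
tip console mm [ 13.6  33.2 114.5] tool pos [ 0.5264 -0.0092  0.2879]
```

```bash
python3 -m crank '[[-0.007,0.009,0.005,3,-4,16,1],[0,0,0,0,0,4,1],[0,0,0,0,0,0,1]]'; python3 -c "
from h import *
to(cw(0.009,.03,.092+.1734))"
```

```text
t: 3.48
tool_pos: [0.524, -0.0132, 0.2674]
tool_rot: [-0.351, 3.122, -0.0]
contact_force: [-0.1, -1.1, -0.5]
opening: 0.0002
t 3.48 shift mm [-0.2 -1.1  2. ] turn [-0.0002  0.0003  0.0021] F [-0.1  -1.14 -0.51] op 0.0002
tip console mm [ 8.8 31.  94. ] tool pos [ 0.524  -0.0132  0.2674]
```

```bash
for i in 1; do python3 -m crank '[[0,0,0,0,-1,1.5,1],[0,0,0,0,0,0,1]]'; python3 -m crank '[[0,0,0,0,0,1.5,1],[0,0,0,0,0,0,1]]';done | egrep 'pos|force'
```

```text
tool_pos: [0.5239, -0.0149, 0.2668]
contact_force: [0.1, -0.1, 0.0]
tool_pos: [0.5242, -0.0156, 0.267]
contact_force: [0.2, -0.5, -0.1]
```

```bash
python3 -m crank '[[0,0,0,0,0,1.5,1],[0,0,0,0,0,1.5,1]]' | egrep 'pos|force';python3 -m crank '[[0,0,0,0,0,1.5,1]]'| egrep 'pos|force'
```

```text
tool_pos: [0.5247, -0.016, 0.2656]
contact_force: [0.2, -0.5, -0.2]
tool_pos: [0.5249, -0.0161, 0.2644]
contact_force: [0.3, 0.1, 1.1]
```

```bash
python3 -m crank '[[0,0,0,0,0,1.5,1],[0,0,0,0,0,1.5,1]]' | egrep 'pos|force';python3 -c "
from h import *
to(cw(0.009,.03,.088+.1734))"
```

```text
tool_pos: [0.5251, -0.0161, 0.2618]
contact_force: [-1.7, 1.5, 4.4]
t 4.23 shift mm [0.2 2.  0.4] turn [-0.0039  0.0087 -0.0007] F [-1.68  1.5   4.38] op -0.0001
tip console mm [10.7 27.4 88.4] tool pos [ 0.5251 -0.0161  0.2618]
```

```bash
python3 -m crank '[[0,0.006,0,3,0,1,1],[0,0,0,4,0,0.5,1]]' | egrep 'pos|force';python3 -m crank '[[0,0,0,4,0,0.5,1],[0,0,0,4,0,0.5,1]]' | egrep 'force';python3 -c "
from h import *
to(cw(-0.009,.03,.088+.1734))"
```

```text
tool_pos: [0.5198, -0.0174, 0.2622]
contact_force: [2.0, 2.6, 4.6]
contact_force: [1.4, 1.8, 3.4]
t 4.57 shift mm [5.1 2.  1.2] turn [-0.0045  0.0129 -0.0005] F [1.42 1.84 3.38] op 0.0001
tip console mm [-1.7 27.2 89.2] tool pos [ 0.5123 -0.019   0.2626]
```

```bash
python3 -m crank '[[0,0.012,0,4,1,1.6,1],[0,0,0,4,0,1,1]]' | egrep 'force';python3 -m crank '[[0,0,0,2,0,1,1]]' | egrep 'force';python3 - <<'E'
from h import *
to(cw(-0.009,.03,.088+.1734))
E
```

```text
contact_force: [1.2, 1.1, 5.9]
contact_force: [0.4, 1.7, 5.5]
t 4.82 shift mm [-5.6  1.5 -0.7] turn [-0.0075  0.0033 -0.0005] F [0.43 1.73 5.52] op -0.0002
tip console mm [-14.   27.2  87.3] tool pos [ 0.5018 -0.0209  0.2607]
```

```bash
python3 -m crank '[[0,0,0,0,0,-25,1],[0,0,0,20,0,-30,1],[0,0,0,20,0,-20,1],[0,0,0,5,0,0,1],[0,0,0,0,0,0,1]]' | egrep 'force'
cat >> h.py <<'E'
def snap(name,crop=None):
    o=ctrl.get_obs(); p=eyes.get_image("wrist"); T=campose(p,o)
    cv2.imwrite(f"pics/{name}.png",p["image"][:,:,::-1]); np.savez(f"pics/{name}.npz",T=T,K=K(p))
    if crop:
        a,b,c,d=crop; im=cv2.rotate(p["image"][c:d,a:b,::-1],cv2.ROTATE_180); k=min(800/im.shape[1],600/im.shape[0]); cv2.imwrite(f"pics/{name}_z.png",cv2.resize(im,None,fx=k,fy=k,interpolation=cv2.INTER_CUBIC))
    return p,T
E
python3 - <<'E'
from h import *
to(cw(-0.009,.03,.088+.1734))
p,T=snap("c")
print(proj([cw(0,y,.07) for y in (.085,.03,-.025)],p,T).round(1), wc(T[:3,3]))
E
```

```text
contact_force: [-1.1, 0.3, 0.1]
t 5.23 shift mm [-58.6   0.3  68. ] turn [-0.003  -0.0181 -0.0007] F [-1.15  0.27  0.1 ] op 0.0002
tip console mm [-69.5  29.4 157.1] tool pos [ 0.451  -0.0309  0.3305]
[[391.6 290.2]
 [318.7 290.1]
 [245.8 290. ]] [-0.13178123  0.03092946  0.30033024]
```

View pics/c.png

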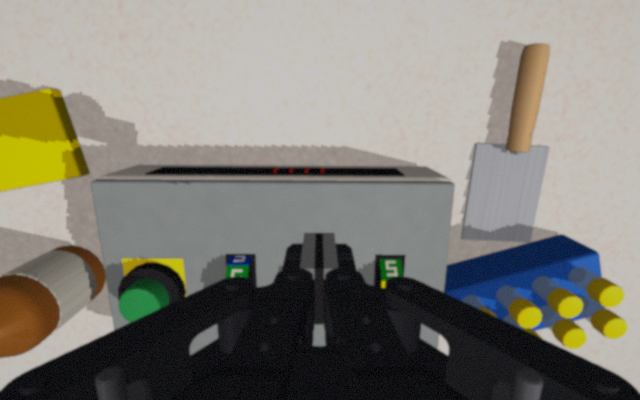

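```bash
python3 -m crank '[[0,-0.018,0,-36,0,0,1],[0,0,0,-36,0,0,1],[0,0,0,-30,0,0,1],[0,0,0,0,0,0,1],[0,0,0,0,0,0,1]]' | egrep 'force'
python3 - <<'E'
from h import *
to(cw(0.009,.03,.1+.1734))
p,T=snap("d")
print(proj([cw(0,y,.07) for y in (.085,.03,-.025)],p,T).round(1), wc(T[:3,3]))
E
```

```text
contact_force: [-0.5, -0.2, 0.3]
t 5.7 shift mm [27.6 -1.3 43.6] turn [ 0.0024 -0.0166 -0.0022] F [-0.46 -0.2   0.33] op -0.0003
tip console mm [ 34.5  31.5 143.1] tool pos [ 0.5519 -0.0069  0.3165]
[[400.5 154.4]
 [314.6 154.6]
 [228.6 154.8]] [-0.02800233  0.03233803  0.28629483]
```

View pics/d.png

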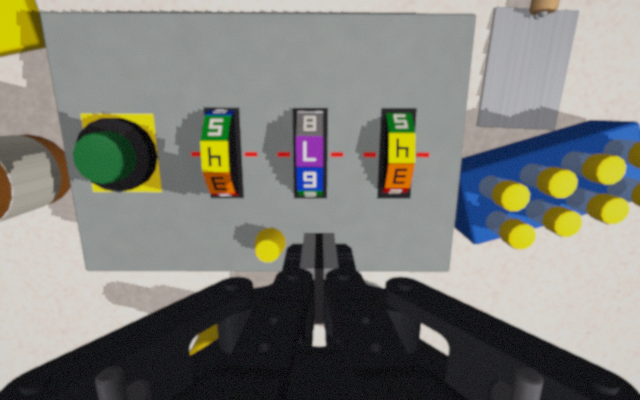

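```bash
cat >> h.py <<'E'
def strip(name,hs):
    im=cv2.imread(f"pics/{name}.png"); d=np.load(f"pics/{name}.npz"); 
    M=np.linalg.inv(d['T']); rows=[]
    for y,hh in zip((.085,.03,-.025),hs):
        a=np.linspace(-1.2,1.2,241); w=np.linspace(.0065,-.0065,40)
        A,W=np.meshgrid(a[::-1],w,indexing='ij') # top of strip= back (a<0)
        x=-.028*np.sin(A[::-1]); z=.07+hh-.028+.028*np.cos(A[::-1])
        P=np.stack([C[0]+np.cos(YAW)*x-np.sin(YAW)*(y+W),C[1]+np.sin(YAW)*x+np.cos(YAW)*(y+W),z],-1).reshape(-1,3)
        uv=cv2.projectPoints(P,cv2.Rodrigues(M[:3,:3])[0],M[:3,3],d['K'],None)[0].reshape(241,40,2).astype(np.float32)
        s=cv2.remap(im,uv[...,0],uv[...,1],cv2.INTER_CUBIC)
        # boundary: gradient of edge columns (outside numeral)
        col=np.concatenate([s[:,3:8],s[:,-8:-3]],1).astype(float).mean(1)
        g=np.linalg.norm(col[6:]-col[:-6],axis=1); aa=a[3:-3]
        pk=[(round(aa[i],3),int(g[i])) for i in range(3,len(g)-3) if g[i]==g[max(0,i-12):i+13].max() and g[i]>30]
        print('wheel y',y,'boundaries a',pk,'offset digits',[(round(((b/.6283)%1)-.5,3)) for b,_ in pk])
        s=cv2.resize(s,(200,600)); cv2.line(s,(0,300),(20,300),(0,0,255),2); rows.append(s)
    cv2.imwrite(f"pics/{name}_s.png",np.hstack(rows))
E
python3 -c "
from h import *
strip('d',(.015,.0195,.015))"
```

```text
wheel y 0.085 boundaries a [(np.float64(-0.81), 49), (np.float64(-0.64), 48), (np.float64(-0.46), 43), (np.float64(-0.11), 70), (np.float64(0.18), 55), (np.float64(0.56), 131), (np.float64(0.74), 79)] offset digits [np.float64(0.211), np.float64(0.481), np.float64(-0.232), np.float64(0.325), np.float64(-0.214), np.float64(0.391), np.float64(-0.322)]
wheel y 0.03 boundaries a [(np.float64(-0.74), 64), (np.float64(-0.52), 72), (np.float64(-0.26), 92), (np.float64(0.6), 59), (np.float64(1.07), 32)] offset digits [np.float64(0.322), np.float64(-0.328), np.float64(0.086), np.float64(0.455), np.float64(0.203)]
wheel y -0.025 boundaries a [(np.float64(-0.79), 32), (np.float64(-0.31), 61), (np.float64(0.07), 76), (np.float64(0.47), 99), (np.float64(0.84), 81), (np.float64(0.98), 64)] offset digits [np.float64(0.243), np.float64(0.007), np.float64(-0.389), np.float64(0.248), np.float64(-0.163), np.float64(0.06)]
```

View pics/d_s.png

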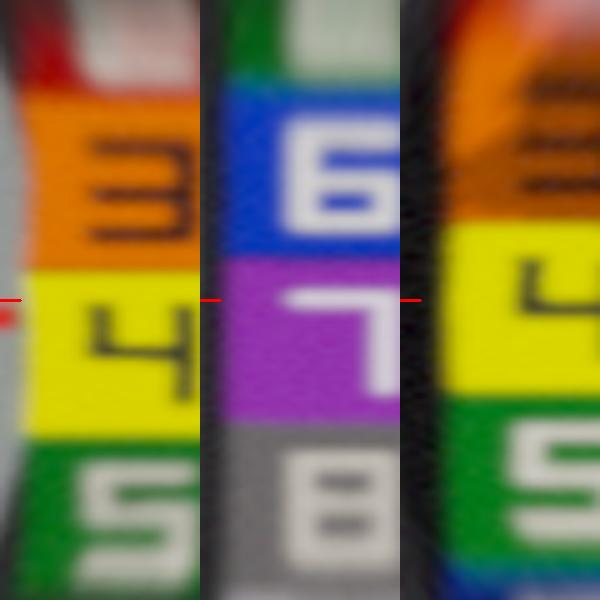

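Run:
```python
from h import *
im=cv2.imread("pics/d.png"); im=im[100:205,180:440]; cv2.imwrite("pics/d_z.png",cv2.resize(im,None,fx=3,fy=3,interpolation=cv2.INTER_CUBIC))
full=cv2.imread("pics/d.png").astype(int); b,g,r=full[...,0],full[...,1],full[...,2]
yy=np.arange(400)[:,None]
m=((r-np.maximum(g,b))>50)&(yy>148)&(yy<162)
n,l,s,c=cv2.connectedComponentsWithStats(m.astype(np.uint8))
for i in range(1,n):
    if s[i,4]>8: print(s[i],c[i].round(1))
d=np.load("pics/d.npz");p={}
M=np.linalg.inv(d['T'])
print(cv2.projectPoints(np.array([cw(0,y+e*.017,.07) for y in (.085,.03,-.025) for e in (1,-1)]),cv2.Rodrigues(M[:3,:3])[0],M[:3,3],d['K'],None)[0].reshape(-1,2).round(1))
```

```text
[191 151   9   6  51] [195.1 153.5]
[244 151  14   6  72] [250.4 153.8]
[277 152  13   5  65] [283. 154.]
[330 152  14   5  66] [336.5 154. ]
[363 152  14   6  76] [369.3 154.4]
[416 152  14   6  78] [422.5 154.5]
[[427.1 154.4]
 [374.  154.5]
 [341.2 154.5]
 [288.  154.6]
 [255.2 154.7]
 [202.  154.8]]
```

View pics/d_z.png

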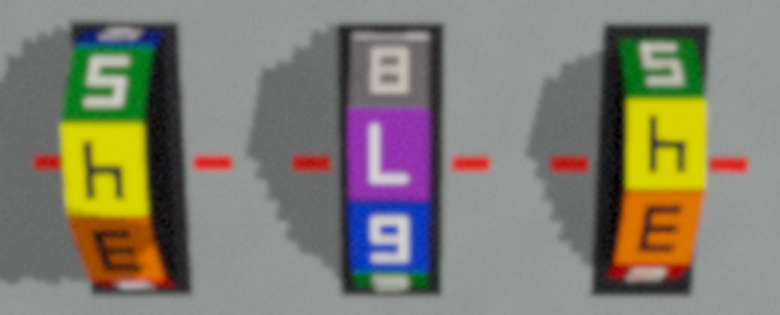

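```bash
cat >> h.py <<'E'
def fitc(name,save=True,band=(-9,9)):
    global C,YAW
    from scipy.optimize import least_squares
    full=cv2.imread(f"pics/{name}.png").astype(int); b,g,r=full[...,0],full[...,1],full[...,2]
    d=np.load(f"pics/{name}.npz"); M=np.linalg.inv(d['T']); rv=cv2.Rodrigues(M[:3,:3])[0]
    def pr(): return cv2.projectPoints(np.array([cw(0,y+e*.0171,.07) for y in (.085,.03,-.025) for e in (1,-1)]),rv,M[:3,3],d['K'],None)[0].reshape(-1,2)
    u0=pr(); n,l,s,c=cv2.connectedComponentsWithStats(((r-np.maximum(g,b))>50).astype(np.uint8))
    pts=[]
    for k,u in enumerate(u0):
        for i in range(1,n):
            if 25<s[i,4]<150 and s[i,2]>1.5*s[i,3] and abs(c[i]-u).max()<11: pts.append((k,c[i]))
    def f(v):
        global C,YAW
        C=v[:2];YAW=v[2];u=pr(); return np.concatenate([u[k]-q for k,q in pts])
    s=least_squares(f,[*C,YAW],x_scale=.01); C=s.x[:2];YAW=s.x[2]
    print('fit',len(pts),s.x.round(4),'res',abs(s.fun).max().round(2))
    if save: json.dump(dict(C=list(C),yaw=YAW),open('con.json','w'))
E
python3 -c "
from h import *
fitc('d')
strip('d',(.015,.0195,.015))
to(cw(0,.085,.1+.1734))"
```

```text
fit 5 [ 0.5224 -0.0486  0.2156] res 0.26
wheel y 0.085 boundaries a [(np.float64(-0.81), 54), (np.float64(-0.11), 84), (np.float64(0.56), 165)] offset digits [np.float64(0.211), np.float64(0.325), np.float64(0.391)]
wheel y 0.03 boundaries a [(np.float64(-0.89), 59), (np.float64(-0.19), 107), (np.float64(0.49), 72)] offset digits [np.float64(0.083), np.float64(0.198), np.float64(0.28)]
wheel y -0.025 boundaries a [(np.float64(-0.34), 98), (np.float64(0.36), 173), (np.float64(0.94), 58)] offset digits [np.float64(-0.041), np.float64(0.073), np.float64(-0.004)]
t 5.75 shift mm [36.3 50.6 43.5] turn [ 0.0026 -0.0167  0.0038] F [-0.27 -0.47 -0.42] op -0.0003
tip console mm [ 34.3  34.9 142.8] tool pos [ 0.5514 -0.007   0.3162]
```

View pics/d_s.png

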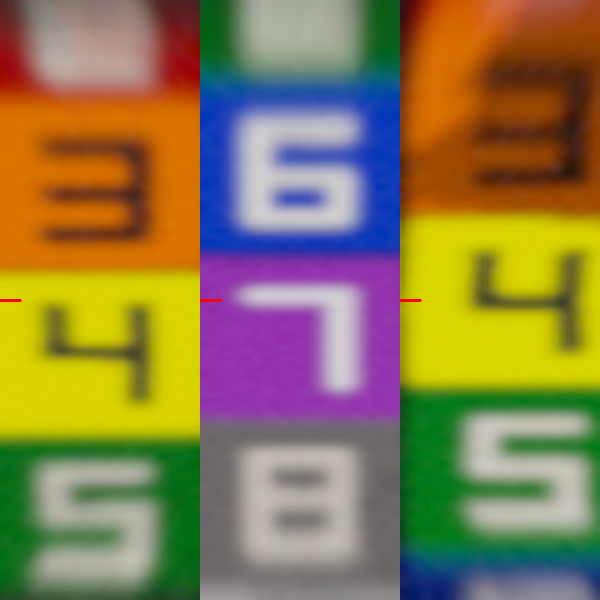

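```bash
python3 -m crank '[[0,-0.016,0,13,17,4,1],[0,0,0,13,17,14,1],[0,0,0,11,15,18,1],[0,0,0,2,2,8,1],[0,0,0,0,0,1,1]]' | egrep 'force'
python3 -c "
from h import *
to(cw(-.003,.085,.093+.1734))"
```

```text
contact_force: [0.1, 0.6, 0.7]
t 6.17 shift mm [-3.7 -1.5 -0.6] turn [ 0.0031 -0.0064  0.0017] F [0.09 0.6  0.73] op -0.0001
tip console mm [-7.9 87.  92.5] tool pos [0.4974 0.0344 0.2659]
```

```bash
python3 -m crank '[[0,-0.005,0,-4,-2,0,1],[0,0,0,0,0,1.5,1],[0,0,0,0,0,1.5,1]]' | egrep 'pos|force'; python3 -m crank '[[0,0,0,0,0,1.5,1]]' | egrep 'pos|force'
python3 -c "
from h import *
to(cw(-.003,.085,.093+.1734))"
```

```text
tool_pos: [0.5023, 0.032, 0.263]
contact_force: [0.2, 0.8, 1.7]
tool_pos: [0.5031, 0.0315, 0.2623]
contact_force: [0.4, 1.2, -0.5]
t 6.5 shift mm [ 1.2  2.7 -4.1] turn [0.0016 0.0008 0.0001] F [ 0.35  1.16 -0.45] op 0.0003
tip console mm [-1.6 82.6 88.9] tool pos [0.5031 0.0315 0.2623]
```

```bash
python3 -m crank '[[0,0,0,1,2,1.5,1],[0,0,0,0,0,1.5,1]]' | egrep 'pos|force'; python3 -m crank '[[0,0,0,0,0,1.5,1]]' | egrep 'pos|force'
python3 -c "
from h import *
to(cw(-.003,.085,.093+.1734))"
```

```text
tool_pos: [0.5029, 0.0325, 0.2604]
contact_force: [-0.3, -0.8, 0.8]
tool_pos: [0.5033, 0.0324, 0.2592]
contact_force: [0.2, 0.0, -1.2]
t 6.75 shift mm [ 1.6  1.8 -7.2] turn [ 0.0004  0.0041 -0.0014] F [ 0.18  0.01 -1.19] op 0.0001
tip console mm [-0.7 83.2 85.8] tool pos [0.5033 0.0324 0.2592]
```

```bash
python3 -m crank '[[0,0,0,2,1,1.5,1],[0,0,0,0.5,0.3,1.5,1]]' | egrep 'pos|force'; python3 -m crank '[[0,0,0,0.5,0,1.5,1]]' | egrep 'pos|force'
python3 -c "
from h import *
to(cw(-.003,.085,.093+.1734))"
```

```text
tool_pos: [0.5015, 0.0329, 0.2574]
contact_force: [-0.8, -0.8, 4.6]
tool_pos: [0.5013, 0.0328, 0.2568]
contact_force: [-1.8, 0.1, 5.9]
t 7.0 shift mm [-0.3  1.  -9.6] turn [-0.0013  0.0083 -0.0014] F [-1.78  0.09  5.87] op 0.0004
tip console mm [-1.8 83.8 83.4] tool pos [0.5013 0.0328 0.2568]
```

```bash
python3 -m crank '[[0,-0.008,0,-3,0,0.8,1],[0,0,0,-3,0,0.8,1]]' | egrep 'force'
python3 -c "
from h import *
to(cw(.0045,.085,.0834+.1734))"
```

```text
contact_force: [-2.3, -0.1, 6.6]
t 7.17 shift mm [-1.6  1.   0.1] turn [-0.0014  0.0165 -0.0013] F [-2.25 -0.1   6.63] op 0.0001
tip console mm [ 5.7 83.8 83.5] tool pos [0.5073 0.0341 0.2568]
```

```bash
python3 -m crank '[[0,0,0,0,0,-20,1],[0,0,0,-13,-18,-20,1],[0,0.016,0,-12,-18,-20,1],[0,0,0,-12,-18,0,1],[0,0,0,0,0,0,1],[0,0,0,0,0,0,1],[0,0,0,0,0,0,1]]' | egrep 'force'
python3 - <<'E'
from h import *
snap("e"); fitc("e"); strip("e",(.015,.0195,.015)); to(cw(.012,-.025,.11+.1734))
E
```

```text
contact_force: [-0.5, -0.6, -0.7]
fit 6 [ 0.5224 -0.0487  0.2154] res 1.32
wheel y 0.085 boundaries a [(np.float64(-0.39), 78), (np.float64(0.28), 171), (np.float64(0.91), 73)] offset digits [np.float64(-0.121), np.float64(-0.054), np.float64(-0.052)]
wheel y 0.03 boundaries a [(np.float64(-0.9), 64), (np.float64(-0.19), 104), (np.float64(0.48), 74)] offset digits [np.float64(0.068), np.float64(0.198), np.float64(0.264)]
wheel y -0.025 boundaries a [(np.float64(-0.94), 33), (np.float64(-0.34), 85), (np.float64(0.36), 170), (np.float64(0.63), 80), (np.float64(0.93), 69)] offset digits [np.float64(0.004), np.float64(-0.041), np.float64(0.073), np.float64(-0.497), np.float64(-0.02)]
t 7.8 shift mm [ 26.2 -55.2  32.8] turn [ 0.0019 -0.007   0.0013] F [0.85 0.13 0.55] op -0.0
tip console mm [ 37.2  30.5 142.7] tool pos [ 0.5535 -0.011   0.3161]
```

View pics/e_s.png

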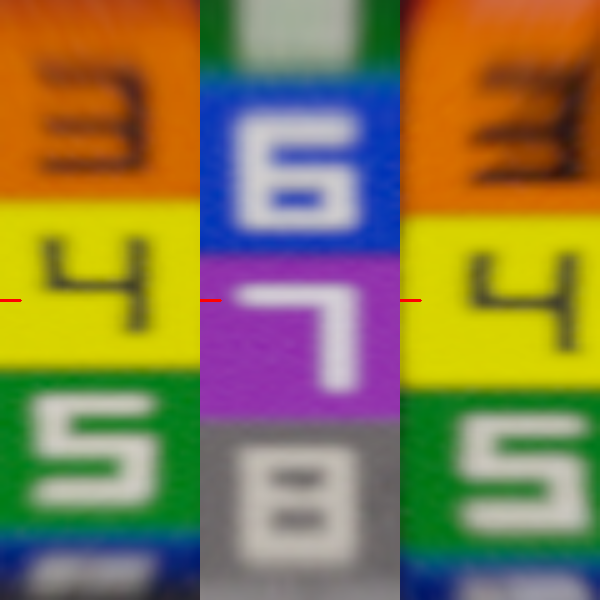

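```bash
python3 -m crank '[[0,-0.006,0,9,-19,5,1],[0,0,0,9,-19,13,1],[0,0,0,6,-16,18,1],[0,0,0,0,-1,8,1],[0,0,0,0,0,1,1]]' | egrep 'force'
python3 -c "
from h import *
to(cw(.011,-.025,.093+.1734))"
```

```text
contact_force: [-0.5, 0.4, -0.2]
t 8.22 shift mm [ 0.7 -3.1  0.9] turn [ 0.005  -0.0032  0.0068] F [-0.52  0.43 -0.2 ] op -0.0001
tip console mm [ 11.1 -21.   93.9] tool pos [ 0.5385 -0.0676  0.2673]
```

```bash
python3 -m crank '[[0,-0.003,0.006,0,-4,1.5,1],[0,0,0,0.3,0,1.5,1],[0,0,0,0.3,0,1.5,1]]' | egrep 'pos|force'; python3 -m crank '[[0,0,0,0.3,0,1.5,1]]' | egrep 'pos|force'
python3 -c "
from h import *
to(cw(.011,-.025,.093+.1734))"
```

```text
tool_pos: [0.5387, -0.0701, 0.2629]
contact_force: [-0.9, -0.9, 3.7]
tool_pos: [0.5389, -0.0699, 0.2627]
contact_force: [-1.7, -0.4, 5.3]
t 8.55 shift mm [ 0.6 -0.8 -3.7] turn [0.0035 0.0011 0.0032] F [-1.71 -0.44  5.27] op -0.0001
tip console mm [ 11.8 -23.6  89.3] tool pos [ 0.5389 -0.0699  0.2627]
```

```bash
python3 -m crank '[[0,0,0,4,-0.5,1.2,1],[0,0,0,4,0,1,1]]' | egrep 'force'; python3 -m crank '[[0,0.004,0,4,0,1,1],[0,0,0,4,0,1,1]]' | egrep 'force'
python3 -c "
from h import *
to(cw(-.011,-.025,.089+.1734))"
```

```text
contact_force: [1.7, 1.1, 3.3]
contact_force: [1.4, 0.5, 3.7]
t 8.88 shift mm [ 9.1 -0.9  0.9] turn [0.0016 0.0102 0.0049] F [1.42 0.5  3.65] op -0.0002
tip console mm [ -0.2 -23.8  90. ] tool pos [ 0.5257 -0.0726  0.2634]
```

```bash
python3 -m crank '[[0,0.01,0,3,-0.5,1.8,1],[0,0,0,4,0,1.4,1]]' | egrep 'force'; python3 -m crank '[[0,0.004,0,4,0,1.4,1],[0,0,0,1,0,1,1]]' | egrep 'force'
python3 -c "
from h import *
to(cw(-.011,-.025,.089+.1734))"
```

```text
contact_force: [0.9, 2.5, 8.0]
contact_force: [0.1, 1.2, 7.9]
t 9.22 shift mm [-3.3 -0.8 -1.4] turn [0.0022 0.0004 0.0047] F [0.11 1.24 7.87] op 0.0001
tip console mm [-14.2 -23.9  87.6] tool pos [ 0.5137 -0.0755  0.261 ]
```

```bash
python3 -m crank '[[0,0,0,0,0,-20,1],[0,0,0,-18,12,-28,1],[0,0,0.004,-28,14,-10,1],[0,0,0,-28,14,0,1],[0,0,0,-6,4,0,1],[0,0,0,0,0,0,1],[0,0,0,0,0,0,1]]' | egrep 'force'
python3 - <<'E'
from h import *
snap("f"); fitc("f"); strip("f",(.015,.0195,.0205)); to(cw(.012,-.025,.11+.1734)); print(wc(np.load('pics/f.npz')['T'][:3,3]))
E
```

```text
contact_force: [0.1, 0.4, 0.4]
fit 5 [ 0.5224 -0.0485  0.2156] res 0.45
wheel y 0.085 boundaries a [(np.float64(-0.39), 84), (np.float64(0.28), 175), (np.float64(0.92), 74)] offset digits [np.float64(-0.121), np.float64(-0.054), np.float64(-0.036)]
wheel y 0.03 boundaries a [(np.float64(-0.87), 78), (np.float64(-0.18), 114), (np.float64(0.49), 72)] offset digits [np.float64(0.115), np.float64(0.214), np.float64(0.28)]
wheel y -0.025 boundaries a [(np.float64(-0.64), 85), (np.float64(0.03), 93), (np.float64(0.68), 38)] offset digits [np.float64(0.481), np.float64(-0.452), np.float64(-0.418)]
t 9.85 shift mm [ 48.1 -46.3  28.4] turn [ 0.0066 -0.0248 -0.0034] F [ 0.37 -0.11 -0.49] op -0.0001
tip console mm [ 56.6  22.1 137.6] tool pos [ 0.5774 -0.015   0.3109]
[-0.00431354  0.02251907  0.28158905]
```

View pics/f_s.png

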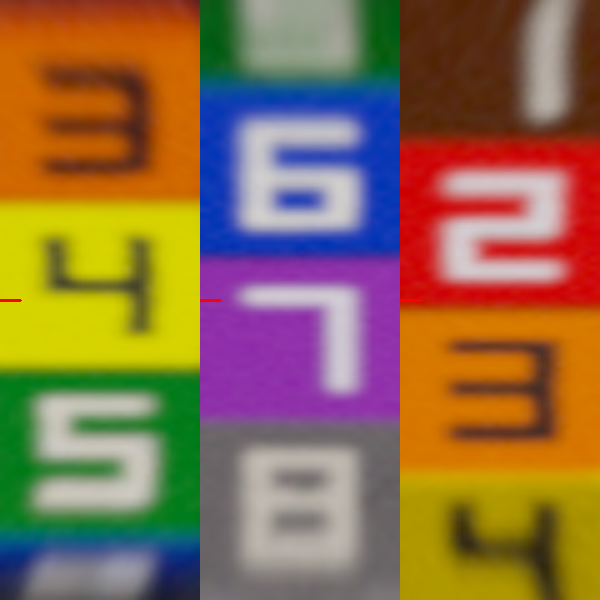

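View pics/f.png

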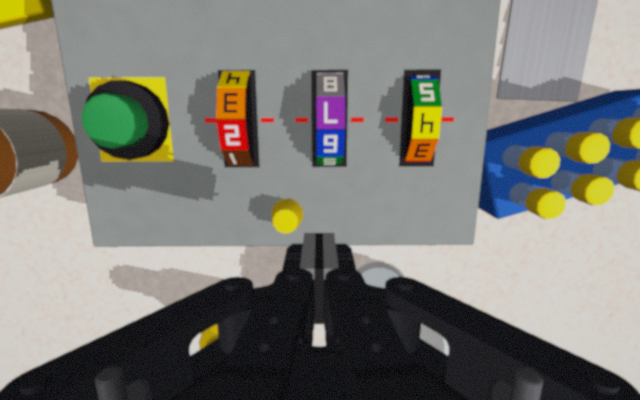

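Run:
```python
import numpy as np
from scipy.optimize import least_squares
D=[[-.81,-.11,.56],[-.89,-.19,.49],[-.34,.36,.94],[-.39,.28,.91],[-.39,.28,.92],[-.87,-.18,.49],[-.64,.03,.68]]
X=np.array([28*np.sin(d) for d in D])
def f(v):
    x0,R=v[0],v[1]; c=v[2:,None]+.6283*np.array([-1,0,1])
    return (R*np.sin(c)+x0-X).ravel()
s=least_squares(f,[0,28]+[d[1] for d in D]); print(s.x[:2],s.fun.reshape(-1,3).round(2))
for c in s.x[2:]: print('centre-offset digits of nearest', (((c/.6283)%1)-.5).round(3))
```

```text
[-2.34079347 29.65058992] [[ 0.05  0.16 -0.25]
 [-0.08  0.31 -0.29]
 [ 0.33 -0.61  0.47]
 [ 0.01 -0.05  0.07]
 [ 0.06 -0.01 -0.08]
 [-0.25  0.27 -0.09]
 [-0.24  0.16  0.07]]
centre-offset digits of nearest 0.469
centre-offset digits of nearest 0.358
centre-offset digits of nearest 0.139
centre-offset digits of nearest 0.049
centre-offset digits of nearest 0.051
centre-offset digits of nearest 0.371
centre-offset digits of nearest -0.321
```

```bash
cat > fit.py <<'E'
from h import *
import h
from scipy.optimize import least_squares
H0={.085:.015,.03:.0195,-.025:.0205}; H0d={.085:.015,.03:.0195,-.025:.015}
# picture, wheel y, boundaries a as measured with the strip of h
D=[('d',.085,.015,[-.81,-.11,.56]),('d',.03,.0195,[-.89,-.19,.49]),('d',-.025,.015,[-.34,.36,.94]),
('e',.085,.015,[-.39,.28,.91]),('e',.03,.0195,[-.9,-.19,.48]),('e',-.025,.015,[-.34,.36,.93]),
('f',.085,.015,[-.39,.28,.92]),('f',.03,.0195,[-.87,-.18,.49]),('f',-.025,.0205,[-.64,.03,.68])]
cons={}
for n in 'def':
    fitc(n,save=False); cons[n]=(C.copy() if False else h.C.copy(),h.YAW)
def pix(n,y,x,z):
    d=np.load(f"pics/{n}.npz"); M=np.linalg.inv(d['T']); h.C,h.YAW=cons[n]
    P=np.array([cw(a,y,b) for a,b in zip(x,z)])
    return cv2.projectPoints(P,cv2.Rodrigues(M[:3,:3])[0],M[:3,3],d['K'],None)[0].reshape(-1,2)[:,1]
obs=[pix(n,y,-.028*np.sin(a),.07+hh-.028+.028*np.cos(a)) for n,y,hh,a in D]
hidx={.085:0,.03:1,-.025:2}; vid=[0,1,2,3,1,2,3,1,4]
def model(v,x0=None,Rr=None):
    hs=v[:3];x0=v[3];Rr=v[4];out=[]
    for (n,y,_,a),o,k in zip(D,obs,vid):
        c=v[5+k]+.6283*np.array([-1,0,1])
        out.append(pix(n,y,-Rr*np.sin(c)-x0,.07+hs[hidx[y]]-Rr+Rr*np.cos(c))-o)
    return np.concatenate(out)
base=np.array([.015,.0195,.0205,0,.028,-.11,-.19,.36-.63,.28,.03])
base[7]=.36
for free in ([0,1,2],[0,1,2,4],[0,1,2,3],[0,1,2,3,4],[3,4]):
    idx=list(free)+[5,6,7,8,9]
    def g(u):
        v=base.copy(); v[idx]=u; return model(v)
    s=least_squares(g,base[idx],x_scale=np.where(np.array(idx)<5,.01,.1)); v=base.copy(); v[idx]=s.x
    print(free,'rms',np.sqrt((s.fun**2).mean()).round(2),(v[:5]*1000).round(1),'off digits',(((v[5:]/.6283)%1)-.5).round(3))
E
python3 fit.py
```

```text
fit 5 [ 0.5224 -0.0486  0.2156] res 0.26
fit 6 [ 0.5224 -0.0487  0.2154] res 1.32
fit 5 [ 0.5224 -0.0485  0.2156] res 0.45
[0, 1, 2] rms 0.77 [21.  26.6 26.2  0.  28. ] off digits [ 0.388  0.266  0.093 -0.057 -0.453]
[0, 1, 2, 4] rms 0.73 [18.3 24.5 21.4  0.  28.6] off digits [ 0.363  0.253  0.051 -0.073 -0.46 ]
[0, 1, 2, 3] rms 0.65 [21.5 25.  28.4 -1.3 28. ] off digits [ 0.476  0.339  0.194  0.03  -0.366]
[0, 1, 2, 3, 4] rms 0.52 [17.4 20.9 21.4 -1.8 29. ] off digits [ 0.468  0.344  0.162  0.036 -0.346]
[3, 4] rms 0.54 [15.  19.5 20.5 -1.9 29.2] off digits [ 0.455  0.344  0.161  0.034 -0.339]
```

Run:
```python
import cv2,numpy as np
im=cv2.imread("pics/f.png")
a=im[62:176,195:460]; cv2.imwrite("pics/f_z.png",cv2.resize(a,None,fx=3,fy=3,interpolation=cv2.INTER_CUBIC))
for x0,x1 in ((314,346),): print([(r,*im[r,314:318].mean(0).astype(int),*im[r,322:340].mean(0).astype(int)) for r in list(range(64,80))+list(range(158,174))])
```

```text
[(64, np.int64(145), np.int64(147), np.int64(143), np.int64(147), np.int64(148), np.int64(144)), (65, np.int64(146), np.int64(148), np.int64(144), np.int64(146), np.int64(148), np.int64(144)), (66, np.int64(146), np.int64(148), np.int64(144), np.int64(146), np.int64(148), np.int64(144)), (67, np.int64(144), np.int64(146), np.int64(143), np.int64(145), np.int64(147), np.int64(143)), (68, np.int64(141), np.int64(142), np.int64(138), np.int64(137), np.int64(138), np.int64(135)), (69, np.int64(122), np.int64(123), np.int64(120), np.int64(115), np.int64(116), np.int64(113)), (70, np.int64(86), np.int64(87), np.int64(85), np.int64(79), np.int64(79), np.int64(78)), (71, np.int64(54), np.int64(54), np.int64(55), np.int64(65), np.int64(64), np.int64(65)), (72, np.int64(56), np.int64(54), np.int64(56), np.int64(90), np.int64(89), np.int64(92)), (73, np.int64(67), np.int64(63), np.int64(67), np.int64(109), np.int64(108), np.int64(112)), (74, np.int64(69), np.int64(66), np.int64(70), np.int64(110), np.int64(108), np.int64(112)), (75, np.int64(65), np.int64(63), np.int64(65), np.int64(110), np.in
[... 1214 characters left out ...]
4(99), np.int64(97)), (167, np.int64(118), np.int64(119), np.int64(115), np.int64(125), np.int64(126), np.int64(123)), (168, np.int64(140), np.int64(141), np.int64(138), np.int64(141), np.int64(143), np.int64(139)), (169, np.int64(148), np.int64(149), np.int64(145), np.int64(146), np.int64(148), np.int64(144)), (170, np.int64(148), np.int64(150), np.int64(146), np.int64(147), np.int64(149), np.int64(145)), (171, np.int64(149), np.int64(151), np.int64(146), np.int64(146), np.int64(149), np.int64(144)), (172, np.int64(151), np.int64(151), np.int64(147), np.int64(147), np.int64(149), np.int64(145)), (173, np.int64(149), np.int64(150), np.int64(145), np.int64(146), np.int64(149), np.int64(145))]
```

View pics/f_z.png

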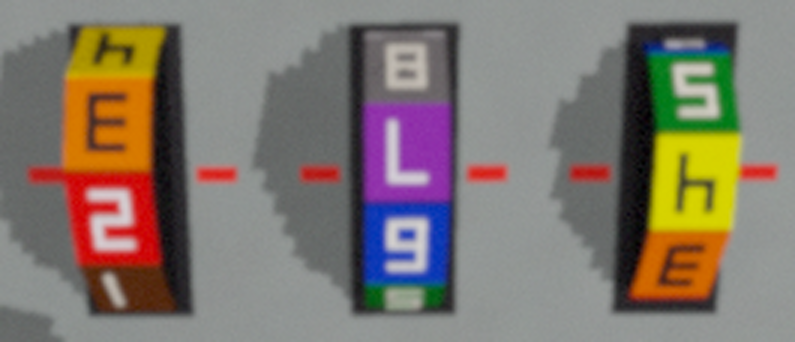

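```bash
python3 -m crank '[[0,-0.024,0,18,-16,4,1],[0,0,0,18,-16,12,1],[0,0,0,13,-14,16,1],[0,0,0,2,-4,10,1],[0,0,0,0,0,1,1]]' | egrep 'force'
python3 -c "
from h import *
to(cw(.004,-.025,.093+.1734))"
```

```text
contact_force: [1.2, 1.1, 2.9]
t 10.27 shift mm [-1.4  6.3 -2.9] turn [ 0.0076 -0.0058 -0.0056] F [1.17 1.1  2.89] op -0.0
tip console mm [  1.6 -29.9  90.1] tool pos [ 0.5316 -0.0785  0.2635]
```

```bash
python3 -m crank '[[0.007,-0.005,-0.005,0,0,-5,1],[0,0,0,-3,5,-1,1],[0,0,0,0,1,1.5,1]]' | egrep 'pos|force'
python3 -c "
from h import *
to(cw(.004,-.025,.090+.1734))"
```

```text
tool_pos: [0.5329, -0.072, 0.2682]
contact_force: [-0.3, -0.0, -0.6]
t 10.52 shift mm [1.2 0.2 4.8] turn [ 0.0013 -0.0016 -0.0027] F [-0.27 -0.03 -0.55] op 0.0001
tip console mm [  5.  -24.9  94.8] tool pos [ 0.5329 -0.072   0.2682]
```

```bash
python3 -m crank '[[0,0,0,0.6,0,2.5,1],[0,0,0,0.4,0,2.5,1],[0,0,0,0.3,0,1.5,1]]' | egrep 'pos|force'; python3 -m crank '[[0,0,0,0.3,0,1.5,1]]' | egrep 'pos|force'
python3 -c "
from h import *
to(cw(.004,-.025,.090+.1734))"
```

```text
tool_pos: [0.533, -0.0705, 0.2635]
contact_force: [-2.2, -0.9, 3.0]
tool_pos: [0.5331, -0.0704, 0.2627]
contact_force: [-1.9, -1.1, 5.4]
t 10.85 shift mm [ 1.8 -1.3 -0.7] turn [-0.0016  0.0013  0.0017] F [-1.86 -1.11  5.36] op -0.0
tip console mm [  6.  -23.9  89.3] tool pos [ 0.5331 -0.0704  0.2627]
```

```bash
python3 -m crank '[[0,0,0,4,0,1.6,1],[0,0,0,4,0,1.6,1]]' | egrep 'force'
python3 -c "
from h import *
to(cw(-.0022,-.025,.089+.1734))"
```

```text
contact_force: [1.2, 3.0, 5.6]
t 11.02 shift mm [ 2.1 -1.3 -0. ] turn [-0.0026  0.0095  0.0022] F [1.19 2.98 5.55] op 0.0005
tip console mm [  1.6 -24.1  89. ] tool pos [ 0.5274 -0.0717  0.2624]
```

```bash
python3 -m crank '[[0,0.009,0,2,0,1.2,1],[0,0,0,0.5,0,1,1]]' | egrep 'force'
python3 -c "
from h import *
to(cw(-.0022,-.025,.089+.1734))"
```

```text
contact_force: [-1.6, 0.9, 5.0]
t 11.18 shift mm [ 1.  -1.4  0.6] turn [-0.0027  0.0067  0.0021] F [-1.56  0.9   5.  ] op -0.0002
tip console mm [ -0.1 -24.1  89.6] tool pos [ 0.5262 -0.0718  0.263 ]
```

```bash
python3 -m crank '[[0,0.006,0,2.5,0,1.4,1]]' | egrep 'force'
python3 -c "
from h import *
to(cw(-.0022,-.025,.089+.1734))"
```

```text
contact_force: [1.5, 2.2, 5.3]
t 11.27 shift mm [-0.7 -1.4  0.6] turn [-0.003   0.0043  0.0021] F [1.52 2.16 5.32] op -0.0002
tip console mm [ -2.2 -24.1  89.6] tool pos [ 0.5246 -0.0722  0.263 ]
```

```bash
python3 -m crank '[[0,0,0,0,0,-14,1],[0,0.004,0,0,20,-4,1],[0,0,0,1,20,0,1],[0,0,0,1,15,5,1],[0,0,0,0,0,4,1]]' | egrep 'force'
python3 -c "
from h import *
to(cw(-.003,.03,.092+.1734))"
```

```text
contact_force: [0.4, -0.2, -0.6]
t 11.68 shift mm [-3.  -2.5  5.9] turn [-0.0035 -0.0008 -0.0004] F [ 0.43 -0.16 -0.62] op 0.0002
tip console mm [-6.1 31.9 97.9] tool pos [ 0.5096 -0.018   0.2713]
```

```bash
python3 -m crank '[[-0.003,0,0,-3,-2.5,4,1],[0,0,0,0,0,2.5,1],[0,0,0,0.4,0,1.5,1]]' | egrep 'pos|force'; python3 -m crank '[[0,0,0,0.3,0,1.5,1]]' | egrep 'pos|force'
python3 -c "
from h import *
to(cw(-.003,.03,.088+.1734))"
```

```text
tool_pos: [0.5127, -0.0202, 0.2615]
contact_force: [-0.3, 3.1, 6.7]
tool_pos: [0.5129, -0.0205, 0.2605]
contact_force: [-3.1, 4.1, 8.1]
t 12.02 shift mm [-0.3  0.6 -0.9] turn [ 0.002  -0.0014 -0.0002] F [-3.06  4.07  8.14] op 0.0002
tip console mm [-3.6 29.8 87.1] tool pos [ 0.5129 -0.0205  0.2605]
```

```bash
python3 -m crank '[[0,0,0,-2.5,0,0,1],[0,0,0,-2,0,0.2,1]]' | egrep 'force'
python3 -c "
from h import *
to(cw(.0008,.03,.088+.1734))"
```

```text
contact_force: [-2.9, 4.0, 6.5]
t 12.18 shift mm [0.8 1.3 0.2] turn [ 0.0055 -0.0024 -0.0023] F [-2.91  4.04  6.48] op -0.0003
tip console mm [ 1.2 29.7 88.2] tool pos [ 0.5178 -0.0201  0.2616]
```

Lift and look.

```bash
python3 -m crank '[[0,0,0,0,0,-20,1],[0,0,0,-14,0,-25,1],[0.005,0,0,-24,0,-8,1],[0,0,0,-24,0,0,1],[0,0,0,0,0,0,1],[0,0,0,0,0,0,1],[0,0,0,0,0,0,1]]' | egrep 'force'
python3 - <<'E'
from h import *
snap("g",(190,460,60,190)); fitc("g"); strip("g",(.015,.0195,.0205)); to(cw(0,.085,.095+.1734)); print(wc(np.load('pics/g.npz')['T'][:3,3]))
E
```

```text
contact_force: [-0.5, -0.3, 0.0]
fit 5 [ 0.5224 -0.0485  0.2159] res 0.59
wheel y 0.085 boundaries a [(np.float64(-0.39), 88), (np.float64(0.28), 181), (np.float64(0.93), 59)] offset digits [np.float64(-0.121), np.float64(-0.054), np.float64(-0.02)]
wheel y 0.03 boundaries a [(np.float64(-1.07), 46), (np.float64(-0.35), 105), (np.float64(0.31), 78), (np.float64(0.98), 45)] offset digits [np.float64(-0.203), np.float64(-0.057), np.float64(-0.007), np.float64(0.06)]
wheel y -0.025 boundaries a [(np.float64(-0.87), 33), (np.float64(-0.27), 99), (np.float64(0.37), 63)] offset digits [np.float64(0.115), np.float64(0.07), np.float64(0.089)]
t 12.82 shift mm [65.1 61.2 45.3] turn [ 0.0008 -0.0095 -0.0092] F [-0.01 -0.3  -0.16] op 0.0002
tip console mm [ 63.3  23.3 139.7] tool pos [ 0.5809 -0.012   0.313 ]
[1.45513523e-04 2.47739243e-02 2.82570934e-01]
```

View pics/g_s.png

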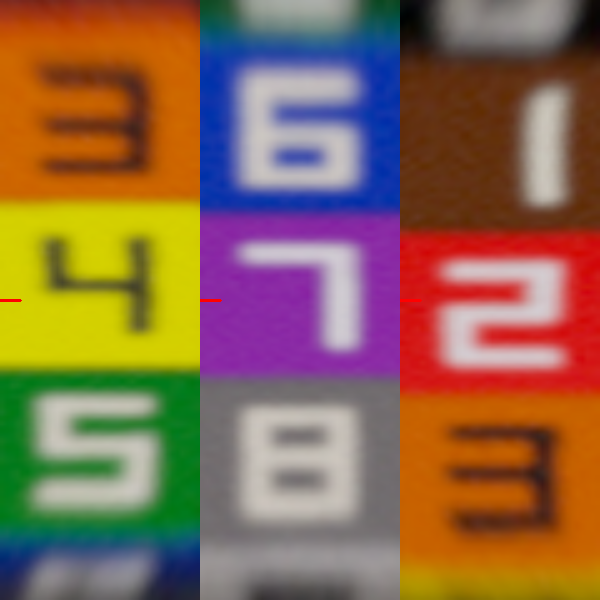

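View pics/g_z.png

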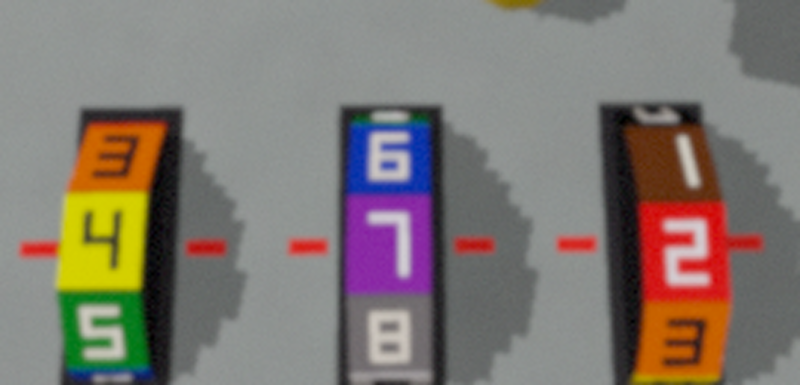

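```bash
python3 -m crank '[[0,-0.009,-0.009,20,-16,2,1],[0,0,0,20,-16,10,1],[0,0,0,18,-14,14,1],[0,0,0,3,-1,10,1],[0,0,0,0,0,0,1]]' | egrep 'force'
python3 -c "
from h import *
to(cw(-.001,-.025,.092+.1734))"
```

```text
contact_force: [-0.7, -0.2, 0.7]
t 13.23 shift mm [-0.9 -0.3  8.5] turn [ 0.002  -0.003   0.0002] F [-0.67 -0.21  0.71] op -0.0002
tip console mm [ -2.4 -24.4 100.5] tool pos [ 0.5259 -0.0731  0.2739]
```

```bash
python3 -m crank '[[0,-0.003,0,-1,0,6,1],[0,0,0,0.4,0,3,1],[0,0,0,0.4,0,2,1]]' | egrep 'pos|force'
python3 -c "
from h import *
to(cw(-.001,-.025,.092+.1734))"
```

```text
tool_pos: [0.526, -0.0726, 0.2626]
contact_force: [-1.6, -0.9, 5.9]
t 13.48 shift mm [-0.6 -0.7 -2.8] turn [ 0.0019  0.0007 -0.0002] F [-1.58 -0.86  5.89] op -0.0003
tip console mm [ -1.5 -23.9  89.2] tool pos [ 0.526  -0.0726  0.2626]
```

```bash
python3 -m crank '[[0,0,0,-1.6,0,0.5,1]]' | egrep 'pos|force'
python3 -c "
from h import *
to(cw(-.0003,-.025,.0892+.1734))"
```

```text
tool_pos: [0.528, -0.072, 0.2628]
contact_force: [-3.2, -0.3, 4.8]
t 13.57 shift mm [ 0.8 -0.9  0.2] turn [0.0009 0.0007 0.0006] F [-3.16 -0.29  4.81] op 0.0002
tip console mm [  0.6 -24.   89.4] tool pos [ 0.528  -0.072   0.2628]
```

```bash
python3 -m crank '[[0,0,0,0,0,-16,1],[0,0,0,0,25,-6,1],[0,0,0,0,35,0,1],[0,0,0,0,35,0,1],[0,0,0,0,14,10,1],[0,0,0,0,0,8,1],[0,0,0,0,0,0,1]]' | egrep 'force'
python3 -c "
from h import *
to(cw(.001,.085,.087+.1734))"
```

```text
contact_force: [-0.1, 1.1, -0.2]
t 14.15 shift mm [ 4.8 -5.6 11.6] turn [-0.0007  0.0119  0.0038] F [-0.12  1.11 -0.21] op 0.0
tip console mm [ 7.7 90.5 98.6] tool pos [0.5086 0.0412 0.272 ]
```

```bash
python3 -m crank '[[0,0.012,0.004,5,-5.6,6,1],[0,0,0,0,0,4,1],[0,0,0,0,0,0.5,1]]' | egrep 'force'
python3 -c "
from h import *
to(cw(.001,.085,.085+.1734))"
```

```text
contact_force: [-0.2, -0.0, -0.2]
t 14.4 shift mm [0.1 1.7 2.5] turn [-0.0016 -0.0009 -0.0006] F [-0.23 -0.01 -0.22] op -0.0005
tip console mm [ 1.  83.  87.6] tool pos [0.5057 0.033  0.261 ]
```

```bash
python3 -m crank '[[0,0,0,0.4,1.5,2,1],[0,0,0,0.5,0.2,2,1]]' | egrep 'force'
python3 -c "
from h import *
to(cw(.001,.085,.085+.1734))"; python3 -m crank '[[0,0,0,0.6,0.2,2,1]]' | egrep 'force'
python3 -c "
from h import *
to(cw(.001,.085,.085+.1734))"
```

```text
contact_force: [-0.8, 3.4, 4.7]
t 14.57 shift mm [-0.4  1.7 -1.2] turn [-0.0011  0.0003 -0.0039] F [-0.76  3.43  4.74] op 0.0003
tip console mm [ 0.7 83.1 83.9] tool pos [0.5052 0.033  0.2573]
contact_force: [-2.1, 2.8, 8.4]
t 14.65 shift mm [-0.5  1.9 -2.2] turn [-0.0001  0.0017 -0.005 ] F [-2.08  2.79  8.37] op -0.0001
tip console mm [ 0.8 83.1 82.8] tool pos [0.5051 0.0328 0.2562]
```

Now about 1 mm toward the front.

```bash
python3 -m crank '[[0,0,0,2,0,0.2,1]]' | egrep 'force'
python3 -c "
from h import *
to(cw(-.0004,.085,.083+.1734))"
```

```text
contact_force: [0.5, 4.1, 5.5]
t 14.73 shift mm [-0.2  2.1  0.8] turn [ 0.0009  0.0049 -0.006 ] F [0.53 4.14 5.52] op 0.0003
tip console mm [ 0.2 83.1 83.8] tool pos [0.504  0.0323 0.2572]
```

```bash
python3 -m crank '[[0,0.004,0,1.2,0,1,1]]' | egrep 'force'
python3 -c "
from h import *
to(cw(-.0004,.085,.083+.1734))"
python3 -m crank '[[0,0,0,0,0,-20,1],[0,0,0,-14,-18,-25,1],[0,0,0,-24,-24,-10,1],[0,0,0,-24,-18,0,1],[0,0,0,0,0,0,1],[0,0,0,0,0,0,1],[0,0,0,0,0,0,1]]' | egrep 'force'
python3 - <<'E'
from h import *
snap("i",(190,460,60,190)); fitc("i"); strip("i",(.015,.0195,.0205)); to(cw(0,-.09,.115+.1734)); print(wc(np.load('pics/i.npz')['T'][:3,3]))
p,T=snap("i2")
for f in (spotter.mark_of,): print([(x["centre"],(wc(np.array(x["centre"]))*1000).round(1),x["confidence"]) for x in f("start_key_top",p)[:2]])
E
```

```text
contact_force: [2.0, 2.8, 2.5]
t 14.82 shift mm [-0.6  2.3  1.4] turn [ 0.0013  0.005  -0.0068] F [1.95 2.79 2.54] op 0.0002
tip console mm [-0.1 82.9 84.4] tool pos [0.5038 0.032  0.2578]
contact_force: [-0.1, -0.2, -0.4]
fit 5 [ 0.5224 -0.0485  0.215 ] res 0.45
wheel y 0.085 boundaries a [(np.float64(-1.13), 44), (np.float64(-0.37), 89), (np.float64(0.3), 176), (np.float64(0.94), 72)] offset digits [np.float64(-0.299), np.float64(-0.089), np.float64(-0.023), np.float64(-0.004)]
wheel y 0.03 boundaries a [(np.float64(-1.07), 44), (np.float64(-0.35), 97), (np.float64(0.31), 76), (np.float64(0.98), 49)] offset digits [np.float64(-0.203), np.float64(-0.057), np.float64(-0.007), np.float64(0.06)]
wheel y -0.025 boundaries a [(np.float64(-0.37), 99), (np.float64(0.28), 73), (np.float64(1.07), 33)] offset digits [np.float64(-0.089), np.float64(-0.054), np.float64(0.203)]
t 15.45 shift mm [  59.8 -109.2   23.8] turn [ 0.0003 -0.0007 -0.0068] F [ 0.09  0.03 -0.51] op -0.0004
tip console mm [ 60.5  18.8 138.8] tool pos [ 0.5776 -0.0173  0.3122]
[-0.00394996  0.01991692  0.28118161]
[([0.538, -0.1392, 0.0969], array([ -4.1, -91.9,  96.9]), 0.63)]
```

View pics/i_z.png

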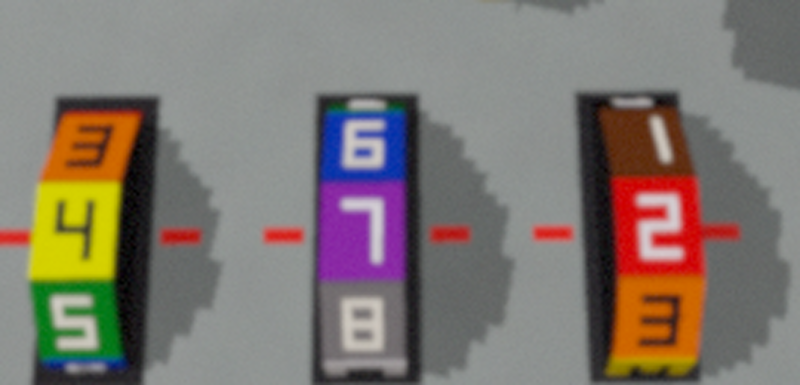

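View pics/i.png

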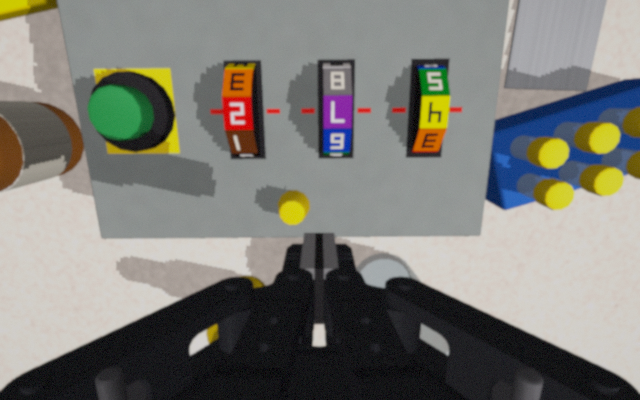

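```bash
python3 -m crank '[[0,0,0,14,-30,0,1],[0,0,0,16,-30,2,1],[0,0,0,16,-30,6,1],[0,0,0,14,-20,6,1],[0,0,-0.006,0,0,0,1],[0,0,0,0,0,0,1]]' | egrep 'force'
python3 - <<'E'
from h import *
to(cw(0,-.09,.1+.1734))
p=eyes.get_image("top"); cv2.imwrite("pics/j.png",p["image"][:,:,::-1])
print([((wc(np.array(x["centre"]))*1000).round(1),x["confidence"]) for x in spotter.mark_of("reagent_bottle",p)[:2]])
E
```

```text
contact_force: [0.8, -0.2, -0.4]
t 16.05 shift mm [-5.  -1.4 22.8] turn [ 0.0023 -0.0022  0.0083] F [ 0.75 -0.16 -0.37] op 0.0001
tip console mm [ -5.3 -88.3 122.8] tool pos [ 0.5365 -0.1362  0.2962]
[]
```

```bash
python3 -m crank '[[0,0,0.008,-4,-1.5,12,1],[0,0,0,0,0,8,1],[0,0,0,0,0,2,1]]' | egrep 'pos|force'
python3 -m crank '[[0,0,0,0,0,2,1]]' | egrep 'pos|force'
python3 -c "
from h import *
to(cw(0,-.09,.095+.1734))"
```

```text
tool_pos: [0.5426, -0.1331, 0.274]
contact_force: [0.2, 0.0, 0.2]
tool_pos: [0.5427, -0.1323, 0.271]
contact_force: [0.0, 0.2, -1.1]
t 16.48 shift mm [ 2.  -3.8  2.6] turn [0.0017 0.     0.0061] F [ 0.05  0.17 -1.13] op -0.0003
tip console mm [  2.  -85.9  97.6] tool pos [ 0.5427 -0.1323  0.271 ]
```

```bash
python3 -m crank '[[0,0,0.006,2,-4,1.5,1],[0,0,0,0,0,2,1]]' | egrep 'pos|force'
python3 -m crank '[[0,0,0,0,0,2,1],[0,0,0,0,0,2,1]]' | egrep 'pos|force'
python3 -c "
from h import *
to(cw(0,-.09,.095+.1734))"
```

```text
tool_pos: [0.542, -0.1358, 0.2668]
contact_force: [-1.9, -2.2, 3.6]
tool_pos: [0.5422, -0.1359, 0.2637]
contact_force: [-3.0, 1.7, 6.0]
t 16.82 shift mm [ 0.7 -0.4 -4.7] turn [ 0.0026 -0.0017  0.0016] F [-2.98  1.73  6.02] op -0.0001
tip console mm [  0.4 -89.2  90.3] tool pos [ 0.5422 -0.1359  0.2637]
```

```bash
python3 -m crank '[[0,0,0,0,0,2,1],[0,0,0,0,0,1,1]]' | egrep 'pos|force'
python3 -m crank '[[0,0,0,0,0,0,1]]' | egrep 'pos|force'
```

```text
tool_pos: [0.5422, -0.136, 0.2618]
contact_force: [-4.5, 1.7, 6.8]
tool_pos: [0.5423, -0.1361, 0.2625]
contact_force: [-3.1, 1.5, 5.6]
```

```bash
python3 -m crank '[[0,0,0,0,0,-12,1],[0,0,0,0,0,-25,1],[0,0,0,-14,26,-25,1],[0,0,0,-20,30,0,1],[0,0,0,-16,28,0,1],[0,0,0,-10,20,0,1],[0,0,0,0,0,0,1],[0,0,0,0,0,0,1]]' | egrep 'force'
python3 - <<'E'
from h import *
snap("k"); fitc("k"); strip("k",(.015,.0195,.0205)); to(cw(0,-.09,.115+.1734))
p,T=snap("k2")
for q in ("start_key_top","stopper"): print(q,[(x["centre"],x["confidence"]) for x in spotter.mark_of(q,p)[:2]])
p=eyes.get_image("scene"); cv2.imwrite("pics/k_scene.png",p["image"][:,:,::-1])
E
```

```text
contact_force: [0.0, 0.4, 0.3]
fit 5 [ 0.5224 -0.0485  0.2173] res 0.4
wheel y 0.085 boundaries a [(np.float64(-0.37), 81), (np.float64(0.3), 171), (np.float64(0.94), 61)] offset digits [np.float64(-0.089), np.float64(-0.023), np.float64(-0.004)]
wheel y 0.03 boundaries a [(np.float64(-1.08), 44), (np.float64(-0.35), 97), (np.float64(0.31), 75), (np.float64(0.98), 47)] offset digits [np.float64(-0.219), np.float64(-0.057), np.float64(-0.007), np.float64(0.06)]
wheel y -0.025 boundaries a [(np.float64(-0.36), 96), (np.float64(0.28), 72), (np.float64(1.07), 31)] offset digits [np.float64(-0.073), np.float64(-0.054), np.float64(0.203)]
t 17.78 shift mm [  63.3 -106.1   44.7] turn [ 0.0005  0.0084 -0.0068] F [-0.52  0.09  0.36] op -0.0003
tip console mm [ 65.1  15.7 160.3] tool pos [ 0.5812 -0.0194  0.3337]
start_key_top [([0.5424, -0.1358, 0.0951], 0.56)]
stopper [([0.5816, -0.0336, 0.0668], 0.7)]
```

View pics/k.png

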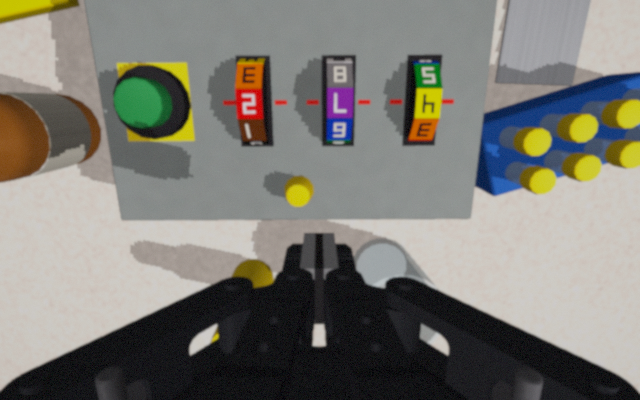

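View pics/k_scene.png

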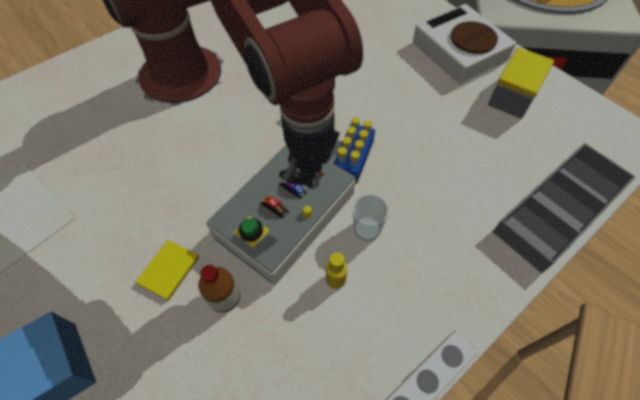

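The pictures show the wheels at 4, 7, 2 on the red marks. The key is back up, the stopper and the other things are where they stood, and the gripper is clear.

```bash
python3 -c "
from station import ctrl
print(ctrl.finish_job())"
```

```text
the job is handed in; nothing more can be done
None
```

I rolled the wheels to 4, 7, 2, then pressed the green start key and let it spring back, and handed the job in at about 18 s of the 58 s allowed.

- **Wheels:** the last wrist picture, taken after the key press, shows 4, 7, 2 between the red marks. Measured from the facet edges, the wheels are about 0.035 (left), 0.02 (middle) and 0.04 rad (right) from dead centre.
- **Uncertainty:** the facets measured about 5% wider than the given size, which could hide a bias of up to roughly 0.06 rad. I could not settle the cause, but the slots looked symmetrical about the marks.
- **Key:** pressed about 8 mm of its 10 mm, at about 7 N down (8 N with the sideways force). Its top then measured 95 mm, the same as before to within the error.
- **Force:** the highest downward reading was about 8 N and the highest in total about 10 N, against the 15 N limit. I read it only at the end of each move, so a short peak in between would not show.
- **Everything else:** the stopper is where it was to within the measuring error, and in the pictures the rack, bottle, beaker, sleeve, note block and the visible part of the spatula look unmoved. One check failed: the network did not find the reagent bottle in the top view, so I judged its clearance by eye.

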